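# Clamp the carburettor in the machine vise

### The arm

A 7-joint arm with a two-finger parallel gripper is mounted at the origin on the work surface. World frame = base frame: x ahead of the robot, y to its left, z up, the work surface at z = 0. Lengths are in m, angles in rad, forces in N, time in s.
With the tool pointing down it reaches from about 0.425 to 0.975 m from the base axis. Payload 16.7 kg.
Tool frame: the origin (TCP) lies at the very end of the fingers, on their centre line; the grasp point (between the pads) lies 19 mm behind it; y points along the fingers, z is the direction in which the jaws open and shut, and the axes are right-handed (so a half turn about y gives the same grasp; the last joint's range is limited). The gripper opens to 85 mm and grips with 20 to 120 N. Pads are 22 mm wide; open, the fingers measure 114 mm over their backs; the gripper's body (76 mm by 85 mm) begins 54 mm behind the grasp point. The pads swing forward as they close: fully open they stand 13 mm farther back than shut.
Start: joints at [-1.278, 0.426, 0.074, 1.606, -0.034, 1.111, -0.067], TCP at [0.289, 0.61, 0.231] pointing down, gripper open.
Joint ranges: [-2.85, 2.85], [-0.5, 2.14], [-1.23, 1.37], [0.21, 2.46], [-1.02, 4.16], [0.16, 2.05], [-2.73, 2.73]. Speed limits (rad/s): [1.89, 1.89, 2.39, 2.39, 3.01, 3.01, 3.01].

### API

Orientations are given as [roll, pitch, yaw] about the fixed x, y, z axes, in that order (R = Rz(yaw) Ry(pitch) Rx(roll)).
In Python, from rig import telemetry, optics, manip gives the robot as it stands.
- The arm moves only by the shell command python3 -m jog 'ROWS' [FORCE]. ROWS is JSON, a list of rows, each a list of 5 numbers: the shift along the tool's x, y, z in m, then the turn about the tool's y in degrees, then the finger opening in m, from 0 to 0.0854. A call has 1 to 8 rows; each row is the pose to reach, as a shift and turn from the pose commanded when the call began, along the tool's axes at that moment; what a row does not reach only later rows make up. A row lasts 1/8 s, in which the tool goes at most 62.5 mm and 10.7 degrees, less where a joint would pass 70% of its speed; a pose out of reach is approached as far as the arm can. A call with a gripper value outside its range is refused whole. The fingers move at their own pace and stop on an object; FORCE is the grip in N (left out, the last holds). Time passes only in rows, so rows that repeat a pose let the fingers close. It gives the time, the measured TCP pose, the force and the opening at its end, in the units of the state.
- telemetry.get_state(): the state, without advancing time (a new reading comes with each control period).
- optics.grab_frame(name): name is "scene" or "top"; returns the picture (480x640x3 uint8, red, green, blue); there is no depth.
- optics.calibration(name): a dict with "fx", "fy", "cx", "cy" (pixels), "k1" (the pictures are not rectified: a ray, as slopes to the right and down, at radius r is drawn at 1 + k1 r^2 times it, then the intrinsics apply), "eye" and "rotation" of the camera in the world. Camera axes: x right, y down, z forward; pixel columns grow to the right and rows downward; lengths in m; the calibration is good to about 2 mm. A picture is of the moment at which its call begins. calibration takes no time and is no camera call.
- manip.sign_off(): hands the job in, once; it reports no verdict.
The state is a dict: "time_s": time; "joint_pos": joint angles; "qvel": joint speeds; "joint_torque": joint torques, N m; "position": TCP position; "tool_rot": TCP orientation; "wrist_force": force on the tool from outside, world axes, zero at the start; "wrist_torque": the same for the moment, N m; "opening": finger opening in m.
Only numpy, scipy, OpenCV 4.12 (cv2) and the standard library are available. Lean on these libraries where they do the work, as an engineer would, in place of code of your own. Each camera call takes 0.05 s, during which the arm holds its last target. There are 200 camera calls.

### The job

Stand the loose aluminium carburettor body upright on the bed of the machine vise, midway along the jaws and with its two bored faces (the ones with the round throat opening) towards the jaws. Then turn the vise's crank clockwise, seen from the crank end, until the moving jaw has pushed it against the fixed jaw and holds it firmly, and let go. Leave the other parts and tools on the bench where they are.

Things in the scene. Friction and masses are not known exactly. Their poses are not given: they have to be found in the camera images.
- vise: Grey machine vise bolted down, base 200 x 110, 97 mm high. Origin: underside, under the screw, base from x=-112 to +88; x along the screw to the fixed jaw, z up. Bed (part stands on it): 55 mm above bench, 70 wide. Jaws 80 wide in y, centred on y=0, top 97 mm above bench; gap open above and at y ends. Fixed face at x=+36 mm, moving face: see vise_jaw. Screw axis y=0, 75 mm up.
- vise_jaw: The sliding jaw of the vise, 48 (x) by 80 by 40 mm, axes parallel to the vise's. Origin: centre of the underside of its grey block; its steel clamping face lies 28 mm from the origin along +x. It slides along vise x and moves only with the crank, 12 mm towards the fixed jaw per turn (coarse thread). At the start the opening between the faces is 40 to 53 mm.
- vise_crank (a joint): Crank angle, rad, 0 to 25.1, growing as the vise closes: clockwise seen from the crank end (right-hand turn about vise +x). At every whole turn the arm points straight up; a quarter turn later to the vise's -y. Turning takes 0.12 N m (3 N at the handle); it stays where left, also under clamping load. It stalls when the part is clamped; 6 to 12 N along the circle at the handle clamps firmly.
- crank_grip (a point): Where to take the crank handle: on the axis of the black sleeve (16 mm dia., 75 long, parallel to vise x, pointing to -x, free to spin, so pinched from above the hand keeps its orientation all the way round), 45 mm out from the crank arm, 30 from the free end. It runs on a 42 mm radius circle about the screw axis at vise x=-180 mm, 33 to 117 mm above bench. Use its position only: its axes spin.
- carburettor: Loose aluminium carburettor body, an upright block 30 (x) by 40 (y) by 60 mm high (z), 0.25 kg. Origin: centre of its underside. The two bored faces, each with a dark round throat opening of 23 mm, look to +x and -x, 30 mm apart, and go against the jaws (either way round). The plain y faces, 40 mm apart, are for gripping. On top a round steel cover, brass screws and a 7 mm brass stub.
- spray_can: Bystander: spray can 54 mm in diameter, 160 mm tall, standing left of the vise. Origin: centre of its underside.
- piston: Bystander: aluminium piston, 42 mm in diameter, 36 mm tall, standing. Origin: centre of its underside.
- clutch_drum: Bystander: open steel clutch drum, 70 mm in diameter, 22 mm tall, hub inside. Origin: centre of its underside.
- screwdriver: Bystander: screwdriver with a red handle, lying along its x axis.
- wrench: Bystander: steel wrench, lying along its x axis.
Mind the look-alikes: they are no part of the job. What is shaped like the carburettor but brown or turquoise is not meant.

How it is judged:
On the way:
1. the carburettor stands upright on the vise bed between the jaws, not yet clamped (z of carburettor in the frame of vise between 0.052 and 0.059 m and y of carburettor in the frame of vise between -0.025 and 0.025 m and x of carburettor in the frame of vise between -0.02 and 0.036 m and angle between carburettor's own z axis and vertical below 0.1 rad and contact force between vise_jaw and carburettor below 5 N), for 0.2 s.
At the end, for the whole second after the job is handed in: The carburettor stands upright (0.1 rad) on the vise bed (within 3 mm), its middle within 25 mm of the middle of the jaws, bored faces square to the jaws (0.12 rad), still, against the fixed jaw (4 mm), pressed by the moving jaw with over 15 N; bystanders within 40 mm of their places; robot clear (z of carburettor in the frame of vise between 0.052 and 0.059 m and y of carburettor in the frame of vise between -0.025 and 0.025 m and x of carburettor in the frame of vise between -0.02 and 0.036 m and angle between carburettor's own z axis and vertical below 0.1 rad and angle between the x axis of carburettor and the x axis of vise, either way round below 0.12 rad and contact force between vise_jaw and carburettor above 15 N and x of carburettor in the frame of vise between 0.017 and 0.025 m and linear speed of carburettor below 0.02 m/s); the robot touches nothing.
It fails at once if a bystander is moved by more than 40 mm (distance of any of spray_can, piston, clutch_drum, screwdriver, wrench from where it was at the start of the episode above 0.04 m).
It also fails if it takes over 72 s, if anything falls off the work surface, if the arm or the gripper's body presses on something with over 40 N, if the wrist force passes 120 N, or if a joint passes its speed limit or range.

## Working session

There is one attempt and no reset: what is moved stays moved. The work goes in short steps, Python scripts to look and compute and a shell command to move; the robot and the scene stay as the last step left them, time stands still between calls to the robot, and variables do not carry over. Pictures are saved under pics/ and viewed, about 8 in all and at most 12, crops included, and the job is handed in when it is done.

```bash
mkdir -p pics; ls; cat > h.py <<'E'
import numpy as np, cv2
from rig import telemetry, optics, manip
from scipy.spatial.transform import Rotation as Ro
def grab(n,f=None):
    im=optics.grab_frame(n)
    if f: cv2.imwrite('pics/'+f,im[:,:,::-1])
    return im
def ray(n,u,v):
    c=optics.calibration(n);k=c['k1']
    d=np.array([(u-c['cx'])/c['fx'],(v-c['cy'])/c['fy']]);s=d.copy()
    for _ in range(20): s=d/(1+k*(s@s))
    return np.array(c['eye']),np.array(c['rotation'])@np.array([s[0],s[1],1])
def onz(n,u,v,z):
    e,d=ray(n,u,v);return e+d*(z-e[2])/d[2]
def proj(n,p):
    c=optics.calibration(n);q=np.array(c['rotation']).T@(np.array(p)-c['eye']);s=q[:2]/q[2];s=s*(1+c['k1']*(s@s))
    return np.array([c['fx']*s[0]+c['cx'],c['fy']*s[1]+c['cy']])
def tool():
    s=telemetry.get_state();return np.array(s['position']),Ro.from_euler('xyz',s['tool_rot']).as_matrix()
def shift(p):
    """shift in tool axes (mm) bringing TCP to p"""
    a,R=tool();return np.round(R.T@(np.array(p)-a)*1000,1)
E
python3 - <<'E'
from h import *
for n in('scene','top'):
    grab(n,n+'0.png');print(n,optics.calibration(n))
s=telemetry.get_state();print(s);print(tool()[1].round(3))
E
```

```text
pics
scene {'fx': 462.9834609480242, 'fy': 462.9834609480242, 'cx': 307.89761600349044, 'cy': 240.1409123342333, 'k1': 0.038642610652795346, 'eye': array([ 1.03051911, -0.11955229,  0.86962268]), 'rotation': array([-2.57031853,  0.00987131,  1.20940309])}
top {'fx': 469.47815418972453, 'fy': 469.47815418972453, 'cx': 315.1135324040717, 'cy': 236.4023021564954, 'k1': -0.09075251162667965, 'eye': array([0.36088258, 0.03344554, 1.01765785]), 'rotation': array([-2.92484886,  0.00382974, -1.52029966])}
{'time_s': 0.1, 'joint_pos': array([-1.27746972,  0.42667802,  0.07382711,  1.60652733, -0.03410797,
        1.11079501, -0.06710766]), 'qvel': array([ 0.00079195, -0.00057541,  0.00107634, -0.00267321, -0.00046954,
        0.00018569,  0.00043525]), 'joint_torque': array([ 7.05535873e-03, -9.51535535e+01,  3.77086848e+00, -4.64409471e+01,
        1.96310825e-02,  6.41307139e-03, -4.27642220e-06]), 'position': array([0.28908575, 0.60956433, 0.23068105]), 'tool_rot': array([-1.57194396e+00, -6.34466259e-05, -4.42845354e-01]), 'wrist_force': array([ 0.17096073,  0.26977611, -0.48423729]), 'wrist_torque': array([-0.02318321,  0.0252999 ,  0.0418949 ]), 'opening': 0.0851825910992195}
[[ 0.904 -0.     0.429]
 [-0.429 -0.001  0.904]
 [ 0.    -1.    -0.001]]
```

View pics/scene0.png

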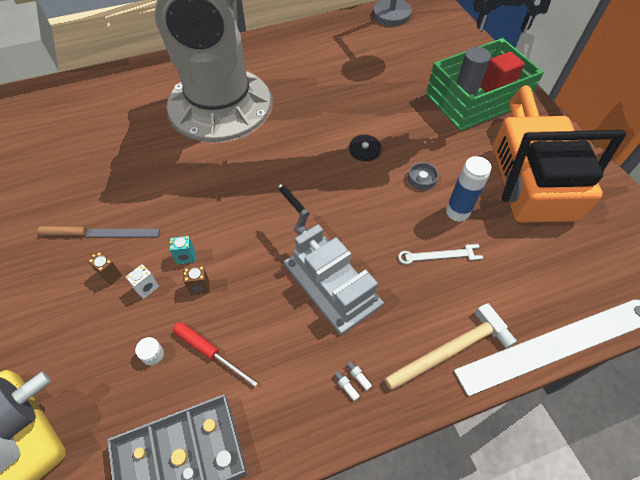

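View pics/top0.png

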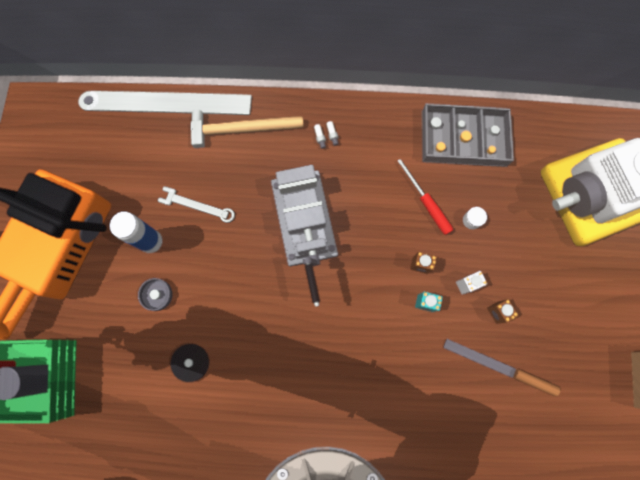

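Candidates (scene / top pixels):
- Aluminium block (142,281) / (473,282). This matches the description.
- Turquoise block (181,249) / (430,301), not meant.
- Brown block (196,280) / (426,262), not meant.
- Brown block (102,266) / (507,310), not meant.

The vise is at top (305,215), with its crank towards the robot at about (315,290). I'll check the choice in a close crop.

```bash
sed -i "s/np.array(c\['rotation'\])/RM(c)/g; s/^def grab/def RM(c): return Ro.from_euler('xyz',c['rotation']).as_matrix()\ndef grab/" h.py
python3 - <<'E'
from h import *
t=cv2.imread('pics/top0.png');s=cv2.imread('pics/scene0.png')
f=lambda im,u,v,w,h,k:cv2.resize(im[v:v+h,u:u+w],None,fx=k,fy=k,interpolation=cv2.INTER_CUBIC)
a=f(t,260,160,90,150,4); b=f(t,400,240,130,90,3); c=f(s,80,225,130,90,3)
o=np.zeros((600,760,3),np.uint8);o[:600,:360]=a;o[:270,365:755]=b;o[300:570,365:755]=c
cv2.imwrite('pics/crop1.png',o)
print(onz('top',473,282,.06),onz('scene',142,272,.06),RM(optics.calibration('top')).round(2))
E
```

```text
[ 0.4911867  -0.28280181  0.06      ] [ 0.4927106  -0.27760803  0.06      ] [[ 0.05 -0.98  0.21]
 [-1.   -0.05  0.01]
 [-0.   -0.22 -0.98]]
```

View pics/crop1.png

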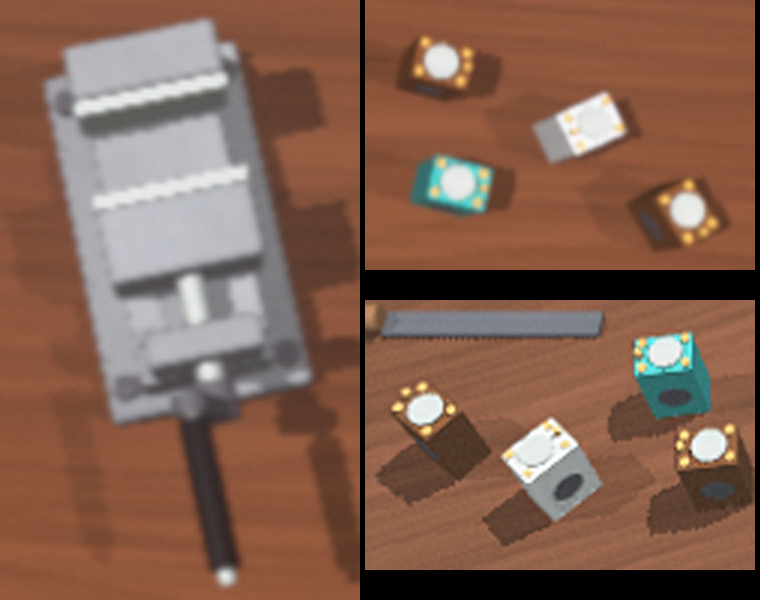

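The crop confirms the choice. The silver block has a bored dark ellipse on its long (40 mm) face, seen in the scene crop at (568,487). The jaw plates are the bright strips in the vise crop, and the crank is up and slightly tilted. Next I'll measure.

```bash
python3 - <<'E'
from h import *
t=cv2.imread('pics/top0.png');s=cv2.imread('pics/scene0.png')
def blobs(n,im,u,v,w,h,z,thr,sat=60,amin=30):
    hsv=cv2.cvtColor(im,cv2.COLOR_BGR2HSV)[v:v+h,u:u+w]
    m=((hsv[...,2]>thr)&(hsv[...,1]<sat)).astype(np.uint8)
    m=cv2.morphologyEx(m,cv2.MORPH_CLOSE,np.ones((3,3)))
    for c in cv2.findContours(m,0,2)[0]:
        if cv2.contourArea(c)<amin: continue
        c=c.reshape(-1,2)+[u,v]
        P=np.array([onz(n,*q,z)[:2] for q in c.astype(float)])
        r=cv2.minAreaRect((P*1000).astype(np.float32))
        b=cv2.boxPoints(r)
        print(n,'c',c.mean(0).round(0),'ctr mm',np.round(r[0],1),'size',np.round(r[1],1),'ang',round(r[2],1),'box',b.round(0).tolist())
print('carb');
blobs('top',t,455,265,40,35,.06,195,sat=140);blobs('scene',s,120,260,45,45,.06,195,sat=140)
print('jaws');blobs('top',t,265,160,75,60,.097,200,amin=10);blobs('scene',s,285,225,110,110,.097,200,amin=10)
# hand corners
for p in [(553,130),(607,95),(628,128),(575,157)]: print('t',onz('top',(p[0]-365)/3+400,p[1]/3+240,.06).round(4))
for p in [(503,457),(553,418),(578,452),(527,488)]: print('s',onz('scene',(p[0]-365)/3+80,(p[1]-300)/3+225,.06).round(4))
for p in [(77,115),(227,88),(93,200),(247,167),(112,285),(262,252)]: print('jaw',onz('top',p[0]/4+260,p[1]/4+160,.097).round(4))
for p in [(227,575)]: print('handle end',onz('top',p[0]/4+260,p[1]/4+160,.117).round(4))
for p in [(45,85),(235,45),(310,382),(113,423)]: print('base corner',onz('top',p[0]/4+260,p[1]/4+160,.02).round(4))
E
```

```text
carb
top c [475. 280.] ctr mm [ 494.  -286.9] size [30.3 40.5] ang 26.8 box [[471.0, -276.0], [490.0, -312.0], [517.0, -298.0], [498.0, -262.0]]
scene c [136. 276.] ctr mm [ 495.7 -286.4] size [30.5 40. ] ang 25.7 box [[473.0, -275.0], [491.0, -311.0], [518.0, -298.0], [501.0, -262.0]]
jaws
top c [300. 207.] ctr mm [621.9  76.1] size [17.8 79.5] ang 20.2 box [[600.0, 110.0], [627.0, 36.0], [644.0, 42.0], [617.0, 117.0]]
top c [297. 183.] ctr mm [674.   90.2] size [ 6.6 76.1] ang 15.2 box [[661.0, 126.0], [681.0, 53.0], [687.0, 54.0], [667.0, 128.0]]
scene c [345. 326.] ctr mm [754.9  48.4] size [ 8.5 27.9] ang 13.7 box [[747.0, 61.0], [754.0, 34.0], [762.0, 36.0], [756.0, 63.0]]
scene c [352. 283.] ctr mm [681.   87.4] size [57. 84.] ang 15.0 box [[643.0, 121.0], [664.0, 39.0], [719.0, 54.0], [698.0, 135.0]]
scene c [323. 255.] ctr mm [599.7  65.3] size [68.4 84.1] ang 15.9 box [[555.0, 96.0], [578.0, 15.0], [644.0, 34.0], [621.0, 115.0]]
scene c [309. 233.] ctr mm [547.1  55.8] size [15.5 54. ] ang 15.2 box [[533.0, 80.0], [547.0, 28.0], [562.0, 32.0], [548.0, 84.0]]
t [ 0.4875 -0.2611  0.06  ]
t [ 0.5135 -0.2994  0.06  ]
t [ 0.4911 -0.3137  0.06  ]
t [ 0.4695 -0.2762  0.06  ]
s [ 0.4934 -0.309   0.06  ]
s [ 0.4756 -0.2734  0.06  ]
s [ 0.5074 -0.2625  0.06  ]
s [ 0.522 -0.298  0.06 ]
jaw [0.6598 0.126  0.097 ]
jaw [0.6781 0.0496 0.097 ]
jaw [0.6149 0.1147 0.097 ]
jaw [0.6362 0.0373 0.097 ]
jaw [0.5711 0.1023 0.097 ]
jaw [0.5919 0.0276 0.097 ]
handle end [0.4276 0.0371 0.117 ]
base corner [0.7015 0.1528 0.02  ]
base corner [0.7303 0.0478 0.02  ]
base corner [ 0.5404 -0.002   0.02  ]
base corner [0.5128 0.1027 0.02  ]
```

Fair estimates so far:
- Carburettor at (0.495, -0.287), yaw 26°.
- Vise origin at about (0.635, 0.079), yaw about 15°, gap about 46 mm.

I'll set out along a high path.

```bash
python3 -m jog '[[0.41,0,-0.37,80,0.085],[0.41,0,-0.37,80,0.085],[0.41,0,-0.37,80,0.085],[0.41,0,-0.37,80,0.085],[0.41,0,-0.37,80,0.085],[0.41,0,-0.37,80,0.085],[0.41,0,-0.37,80,0.085],[0.41,0,-0.37,80,0.085]]' 60
python3 - <<'E'
from h import *
a,R=tool();print(a,R.round(3))
print('shift',shift([.495,-.287,.16]),'turn',np.degrees(np.arctan2(R[1,2],R[0,2]))+63.7)
for n,u,v in (('top',430,301),('top',426,262),('top',507,310)): print(onz(n,u,v,.06).round(3))
# handle tip triangulation
e1,d1=ray('top',260+227/4,160+576/4);e2,d2=ray('scene',282,186)
A=np.c_[d1,-d2];k=np.linalg.lstsq(A,e2-e1,rcond=None)[0];print('tip',(e1+k[0]*d1).round(4),(e2+k[1]*d2).round(4))
E
```

```text
time_s: 1.1
position: [0.4814, 0.1463, 0.2314]
tool_rot: [-1.571, 0.0, -1.843]
wrist_force: [0.4, 0.3, -0.4]
opening: 0.0847
[0.48135746 0.14625971 0.23138417] [[-0.269  0.     0.963]
 [-0.963  0.    -0.269]
 [-0.    -1.    -0.   ]]
shift [413.6  71.2 129.7] turn 48.088242253040505
[ 0.448 -0.193  0.06 ]
[ 0.528 -0.185  0.06 ]
[ 0.436 -0.353  0.06 ]
tip [0.4272 0.0371 0.1148] [0.4284 0.0421 0.1149]
```

```bash
python3 -m jog '[[0.414,0,0.13,48,0.06],[0.414,0,0.13,48,0.06],[0.414,0,0.13,48,0.06],[0.414,0,0.13,48,0.06],[0.414,0,0.13,48,0.06],[0.414,0,0.13,48,0.06],[0.414,0,0.13,48,0.06],[0.414,0.09,0.13,48,0.06]]'
python3 - <<'E'
from h import *
a,R=tool();print('shift',shift([.495,-.287,.02]),'turn',np.degrees(np.arctan2(R[1,2],R[0,2]))+63.7)
t=grab('top','t1.png');s=grab('scene','s1.png')
o=np.hstack([cv2.resize(t[230:350,400:560],None,fx=2.5,fy=2.5),cv2.resize(s[170:350,60:260],None,fx=2,fy=1.6667)])
cv2.imwrite('pics/c2.png',o[:,:,::-1])
E
```

```text
time_s: 2.1
position: [0.498, -0.2914, 0.171]
tool_rot: [-1.564, 0.004, -2.682]
wrist_force: [1.1, 1.3, -0.3]
opening: 0.0602
shift [  1.3 151.   -6.3] turn 0.032897676012979105
```

View pics/c2.png

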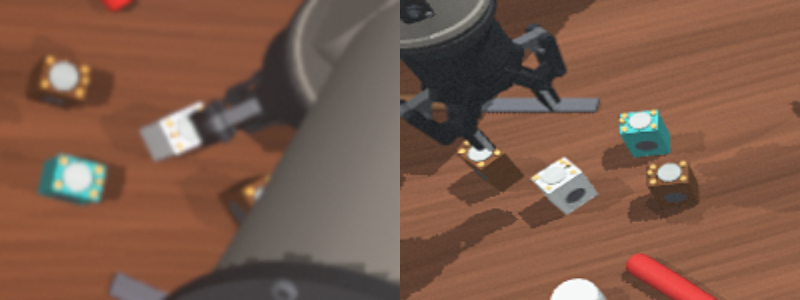

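The gripper is above the carburettor and roughly aligned, still settling. I'll descend partway and check.

```bash
python3 -m jog '[[0,0.02,0,0,0.06],[0,0.04,0,0,0.06],[0,0.05,0,0,0.06],[0,0.05,0,0,0.06]]'
python3 - <<'E'
from h import *
a,R=tool();print(R.round(3),'shift',shift([.495,-.287,.02]),'turn',np.degrees(np.arctan2(R[1,2],R[0,2]))+63.7)
E
```

```text
time_s: 2.7
position: [0.4966, -0.2852, 0.1186]
tool_rot: [-1.571, -0.0, -2.676]
wrist_force: [-0.5, -1.0, 0.1]
opening: 0.0602
[[-0.894 -0.001  0.449]
 [-0.449  0.    -0.894]
 [ 0.    -1.    -0.   ]] shift [ 2.2 98.6  0.9] turn 0.35092926504354693
```

```bash
python3 -m jog '[[0.002,0.03,0.001,0,0.06],[0.002,0.06,0.001,0,0.06],[0.002,0.085,0.001,0,0.06],[0.002,0.098,0.001,0,0.06],[0.002,0.098,0.001,0,0.06],[0.002,0.098,0.001,0,0.03],[0.002,0.098,0.001,0,0.03],[0.002,0.098,0.001,0,0.03]]' 60
python3 -m jog '[[0,0,0,0,0.03],[0,0,0,0,0.03]]'
```

```text
time_s: 3.7
position: [0.496, -0.2877, 0.022]
tool_rot: [-1.57, 0.001, -2.677]
wrist_force: [-1.8, -0.9, 6.4]
opening: 0.0393
time_s: 3.95
position: [0.4959, -0.2877, 0.022]
tool_rot: [-1.57, 0.001, -2.677]
wrist_force: [-0.7, -0.6, 5.8]
opening: 0.0395
```

```bash
python3 -m jog '[[0,-0.04,0,0,0.03],[0,-0.09,0,0,0.03],[0,-0.14,0,0,0.03],[0,-0.14,0,0,0.03]]'
python3 -m jog '[[-0.025,0,-0.022,3,0.03],[-0.066,0,-0.057,6,0.03],[-0.107,0,-0.093,11,0.03],[-0.148,0,-0.129,11,0.03],[-0.189,0,-0.165,11,0.03],[-0.23,0,-0.2,11,0.03],[-0.271,0,-0.236,11,0.03],[-0.302,0,-0.263,11,0.03]]'
python3 -m jog '[[0,0,0,0,0.03],[0,0,0,0,0.03]]'
python3 - <<'E'
from h import *
a,R=tool();print(a,R.round(3),'shift',shift([.648,.0825,.16]),'yaw',np.degrees(np.arctan2(R[1,2],R[0,2])))
t=grab('top','t2.png');s=grab('scene','s2.png')
o=np.hstack([cv2.resize(t[150:330,230:390],None,fx=2.5,fy=2.5),cv2.resize(s[150:350,260:420],None,fx=2.5,fy=2.25)])
cv2.imwrite('pics/c3.png',o[:,:,::-1])
E
```

```text
time_s: 4.45
position: [0.497, -0.2882, 0.1647]
tool_rot: [-1.567, 0.005, -2.677]
wrist_force: [0.7, 0.4, -3.7]
opening: 0.0394
time_s: 5.45
position: [0.6474, 0.0861, 0.1598]
tool_rot: [-1.571, -0.001, -2.867]
wrist_force: [0.9, -0.7, -2.6]
opening: 0.0392
time_s: 5.7
position: [0.6468, 0.0825, 0.1601]
tool_rot: [-1.57, -0.001, -2.869]
wrist_force: [-0.3, -1.4, -3.2]
opening: 0.0393
[0.64683171 0.08249251 0.16014676] [[-0.963 -0.001  0.269]
 [-0.269 -0.001 -0.963]
 [ 0.001 -1.     0.   ]] shift [-1.1  0.1  0.3] yaw -74.39124203029773
```

View pics/c3.png

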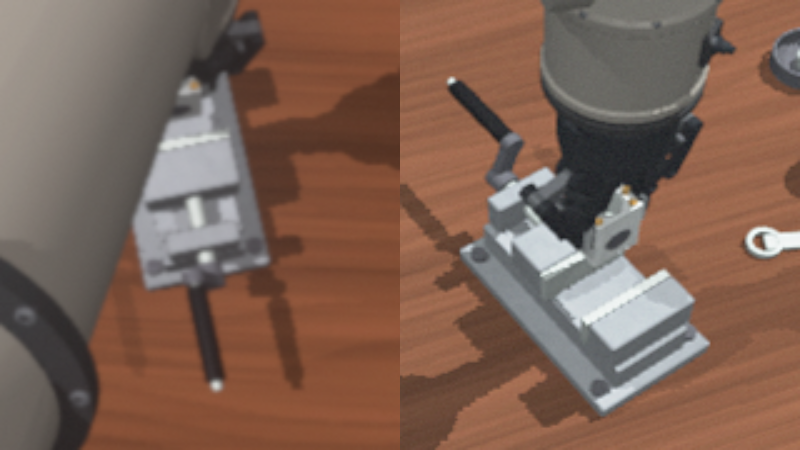

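The carburettor hangs between the jaw faces with a bored face towards the fixed jaw (scene crop 615,235), so I'll lower it.

```bash
python3 -m jog '[[-0.001,0.02,0,0,0.03],[-0.001,0.04,0,0,0.03],[-0.001,0.055,0,0,0.03],[-0.001,0.065,0,0,0.03],[-0.001,0.072,0,0,0.03],[-0.001,0.077,0,0,0.03],[-0.001,0.08,0,0,0.03],[-0.001,0.08,0,0,0.03]]'
python3 -m jog '[[0,0.002,0,0,0.03],[0,0.002,0,0,0.03],[0,0.002,0,0,0.03]]'
```

```text
time_s: 6.8
position: [0.6484, 0.0834, 0.0809]
tool_rot: [-1.571, 0.0, -2.869]
wrist_force: [-0.3, -0.1, -2.3]
opening: 0.0396
time_s: 7.18
position: [0.6484, 0.0834, 0.0789]
tool_rot: [-1.571, 0.0, -2.869]
wrist_force: [0.3, 0.1, -3.1]
opening: 0.0392
```

```bash
python3 -m jog '[[0,0.001,0,0,0.03],[0,0.002,0,0,0.03],[0,0.003,0,0,0.03],[0,0.003,0,0,0.03]]'
python3 - <<'E'
from h import *
t=grab('top');s=grab('scene')
o=np.hstack([cv2.resize(t[150:330,230:390],None,fx=2.5,fy=2.5),cv2.resize(s[200:340,280:400],None,fx=3.3333,fy=3.2143)])
cv2.imwrite('pics/c4.png',o[:,:,::-1])
E
```

```text
time_s: 7.68
position: [0.6485, 0.0835, 0.0771]
tool_rot: [-1.572, 0.0, -2.869]
wrist_force: [-9.2, -0.0, 19.3]
opening: 0.0398
```

View pics/c4.png

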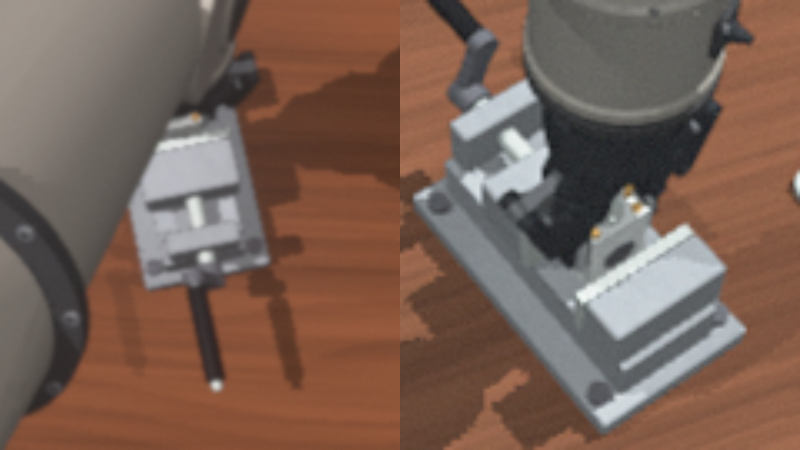

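It is seated on the bed: contact came at the expected height, with about 20 N. I'll relieve the pressure, release and go up.

```bash
python3 -m jog '[[0,-0.0015,0,0,0.038],[0,-0.0015,0,0,0.046],[0,-0.0015,0,0,0.058],[0,-0.0015,0,0,0.06],[0,-0.0015,0,0,0.06],[0,-0.025,0,0,0.06],[0,-0.06,0,0,0.06],[0,-0.11,0,0,0.06]]'
python3 -m jog '[[0,-0.04,0,0,0.06],[0,-0.04,0,0,0.06],[0.06,-0.04,0,0,0.06],[0.12,-0.04,0,0,0.06],[0.18,-0.04,0,0,0.06],[0.18,-0.04,0,0,0.06]]'
python3 - <<'E'
from h import *
a,R=tool();print(a,R.round(3))
t=grab('top','t5.png');s=grab('scene','s5.png')
o=np.hstack([cv2.resize(t[150:330,230:390],None,fx=2.5,fy=2.5),cv2.resize(s[170:340,270:400],None,fx=3.0769,fy=2.6471)])
cv2.imwrite('pics/c5.png',o[:,:,::-1])
E
```

```text
time_s: 8.78
position: [0.648, 0.0831, 0.1877]
tool_rot: [-1.57, -0.001, -2.869]
wrist_force: [0.7, 0.5, 0.0]
opening: 0.0599
time_s: 9.52
position: [0.4713, 0.0343, 0.2258]
tool_rot: [-1.577, -0.0, -2.869]
wrist_force: [1.2, 1.0, 0.5]
opening: 0.0601
[0.47127088 0.03429737 0.22583473] [[-0.963 -0.002  0.269]
 [-0.269  0.006 -0.963]
 [ 0.    -1.    -0.006]]
```

View pics/c5.png

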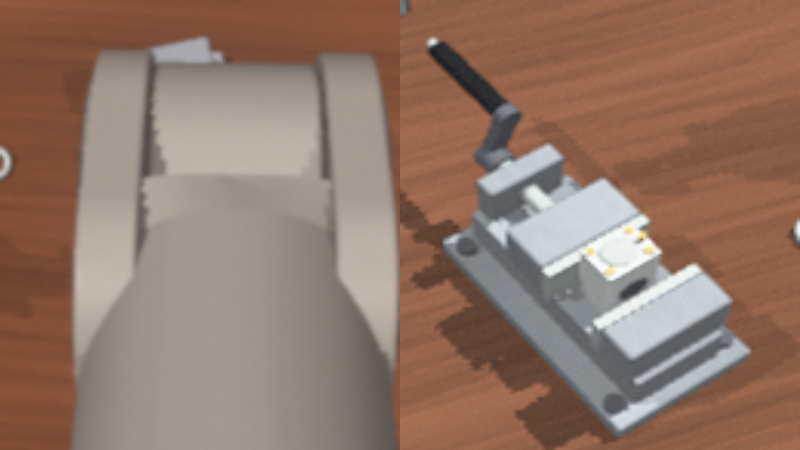

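The carburettor stands upright between the jaws, unclamped (scene crop ~620,255). I'll check its position numerically and work out the crank approach.

```bash
python3 - <<'E'
from h import *
y=np.radians(15.2);X=np.array([np.cos(y),np.sin(y)]);Y=np.array([-X[1],X[0]]);o=np.array([.6353,.0791])
for p in [(582,262),(638,228),(662,250),(608,285)]:
    w=onz('scene',270+(p[0]-400)/3.0769,170+p[1]/2.6471,.115)[:2]-o;print('carb top corner in vise mm',(1000*w@X).round(1),(1000*w@Y).round(1))
for p,z in [((545,270),.097),((640,220),.097),((592,325),.097),((697,268),.097)]:
    w=onz('scene',270+(p[0]-400)/3.0769,170+p[1]/2.6471,z)[:2]-o;print('jaw in vise mm',(1000*w@X).round(1),(1000*w@Y).round(1))
# handle ends in vise frame from scene, tip
e,d=ray('scene',270+33/3.0769,170+43/2.6471)
k=((o-.21*X-e[:2])@X)/(d[:2]@X);P=e+k*d;print('tip y,z',((P[:2]-o)@Y).round(4),P[2].round(4))
g=o-.183*X+.0155*Y
print('to above',shift([*g,.165]),'grip',shift([*g,.095]))
E
```

```text
carb top corner in vise mm 7.1 -22.4
carb top corner in vise mm 5.4 22.2
carb top corner in vise mm 28.1 22.7
carb top corner in vise mm 30.8 -21.0
jaw in vise mm -8.8 -38.3
jaw in vise mm -7.0 35.1
jaw in vise mm 42.9 -41.5
jaw in vise mm 45.2 38.3
tip y,z 0.0157 0.1154
to above [ 16.9  61.5 -15.5] grip [ 17.  131.5 -15.4]
```

```bash
python3 -m jog '[[0.017,0.03,-0.0155,0,0.05],[0.017,0.06,-0.0155,0,0.05],[0.017,0.09,-0.0155,0,0.05],[0.017,0.115,-0.0155,0,0.05],[0.017,0.131,-0.0155,0,0.05],[0.017,0.131,-0.0155,0,0.05],[0.017,0.131,-0.0155,0,0.05]]'
python3 - <<'E'
from h import *
y=np.radians(15.2);X=np.array([np.cos(y),np.sin(y)]);Y=np.array([-X[1],X[0]]);o=np.array([.6353,.0791])
g=o-.183*X+.0155*Y;print(shift([*g,.095]))
s=grab('scene');cv2.imwrite('pics/c6.png',cv2.resize(s[140:280,230:380],None,fx=4,fy=4)[:,:,::-1])
E
```

```text
time_s: 10.5
position: [0.4553, 0.045, 0.0951]
tool_rot: [-1.57, 0.0, -2.869]
wrist_force: [0.3, -0.2, -0.6]
opening: 0.0501
[ 0.3  0.1 -1.3]
```

View pics/c6.png

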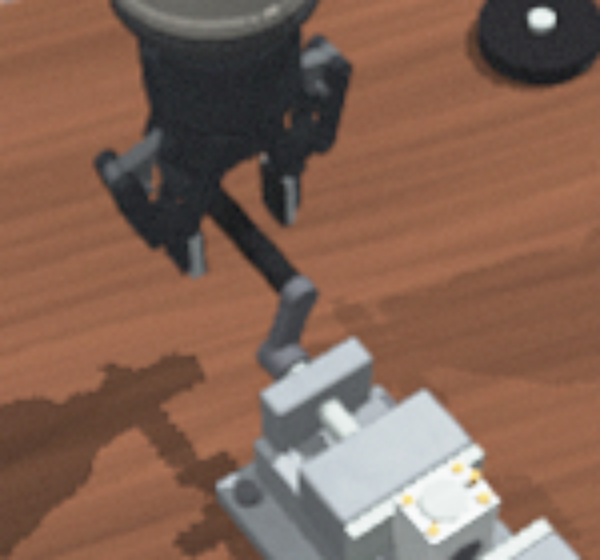

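The handle lies between the fingers (crop ~240,220), so I'll close and print the circle table.

```bash
python3 -m jog '[[0,0,-0.001,0,0.035],[0,0,-0.001,0,0.02],[0,0,-0.001,0,0.01],[0,0,-0.001,0,0.01],[0,0,-0.001,0,0.01]]' 50
python3 - <<'E'
import numpy as np
r=42
def tab(a0,n,st):
    a=np.radians(a0)
    for k in range(1,n+1):
        b=np.radians(a0+st*k);print(a0+st*k,'y',round((np.cos(a)-np.cos(b))*r/1000,4),'z',round((np.sin(b)-np.sin(a))*r/1000,4))
tab(-21.5,8,22);print();tab(154.5,8,22)
E
```

```text
time_s: 11.18
position: [0.4545, 0.0464, 0.095]
tool_rot: [-1.571, 0.0, -2.869]
wrist_force: [-1.1, 0.9, 6.9]
opening: 0.0146
0.5 y -0.0029 z 0.0158
22.5 y 0.0003 z 0.0315
44.5 y 0.0091 z 0.0448
66.5 y 0.0223 z 0.0539
88.5 y 0.038 z 0.0574
110.5 y 0.0538 z 0.0547
132.5 y 0.0675 z 0.0464
154.5 y 0.077 z 0.0335

176.5 y 0.004 z -0.0155
198.5 y 0.0019 z -0.0314
220.5 y -0.006 z -0.0454
242.5 y -0.0185 z -0.0553
264.5 y -0.0339 z -0.0599
286.5 y -0.0498 z -0.0584
308.5 y -0.0641 z -0.051
330.5 y -0.0745 z -0.0388
```

```bash
python3 -m jog '[[0,-0.0029,0.0158,0,0.01],[0,0.0003,0.0315,0,0.01],[0,0.0091,0.0448,0,0.01],[0,0.0223,0.0539,0,0.01]]'
python3 -m jog '[[0,0,0,0,0.01]]'
```

```text
time_s: 11.68
position: [0.4688, -0.0067, 0.0725]
tool_rot: [-1.571, 0.0, -2.87]
wrist_force: [-0.5, 5.4, 0.3]
opening: 0.0145
time_s: 11.8
position: [0.4686, -0.0066, 0.0721]
tool_rot: [-1.57, -0.001, -2.87]
wrist_force: [1.1, -4.0, -2.9]
opening: 0.0144
```

```bash
python3 -m jog '[[0,0.0157,0.0035,0,0.01],[0,0.0315,0.0008,0,0.01],[0,0.0452,-0.0075,0,0.01],[0,0.0547,-0.0204,0,0.01],[0,0.0587,-0.0359,0,0.01],[0,0.0566,-0.0518,0,0.01],[0,0.0487,-0.0658,0,0.01],[0,0.0362,-0.0757,0,0.01]]'
python3 - <<'E'
import numpy as np
from h import *
r=42
for a0,n,st in((242.5,7,22),(36.5,8,11)):
    a=np.radians(a0);print(a0)
    for k in range(1,n+1):
        b=np.radians(a0+st*k);print(a0+st*k,'y',round((np.cos(a)-np.cos(b))*r/1000,4),'z',round((np.sin(b)-np.sin(a))*r/1000,4))
s=telemetry.get_state();p=s['position']
y=np.radians(15.2);X=np.array([np.cos(y),np.sin(y)]);Y=np.array([-X[1],X[0]]);o=np.array([.6353,.0791])
v=-(p[:2]-o)@Y;print('phi',np.degrees(np.arctan2(v,p[2]+.019-.075)),'radius',np.hypot(v,p[2]-.056),(p[:2]-o)@X)
E
```

```text
time_s: 12.8
position: [0.4489, 0.0675, 0.0368]
tool_rot: [-1.569, 0.001, -2.869]
wrist_force: [6.3, -17.0, 5.5]
opening: 0.0145
242.5
264.5 y -0.0154 z -0.0046
286.5 y -0.0313 z -0.003
308.5 y -0.0455 z 0.0044
330.5 y -0.0559 z 0.0166
352.5 y -0.061 z 0.0318
374.5 y -0.0601 z 0.0478
396.5 y -0.0532 z 0.0622
36.5
47.5 y 0.0054 z 0.006
58.5 y 0.0118 z 0.0108
69.5 y 0.0191 z 0.0144
80.5 y 0.0268 z 0.0164
91.5 y 0.0349 z 0.017
102.5 y 0.0429 z 0.016
113.5 y 0.0505 z 0.0135
124.5 y 0.0576 z 0.0096
phi -117.01370355850895 radius 0.042335601563342505 -0.18288307588325492
```

```bash
python3 -m jog '[[0,-0.0154,-0.0046,0,0.01],[0,-0.0313,-0.003,0,0.01],[0,-0.0455,0.0044,0,0.01],[0,-0.0559,0.0166,0,0.01],[0,-0.061,0.0318,0,0.01],[0,-0.0601,0.0478,0,0.01],[0,-0.0601,0.0478,0,0.01]]'
python3 - <<'E'
from h import *
r=42;a=np.radians(14.5)
for k in range(1,9):
        b=np.radians(14.5+11*k);print(14.5+11*k,'y',round((np.cos(a)-np.cos(b))*r/1000,4),'z',round((np.sin(b)-np.sin(a))*r/1000,4))
s=grab('scene');t=grab('top')
o=np.hstack([cv2.resize(t[150:330,230:390],None,fx=2.5,fy=2.5),cv2.resize(s[200:340,280:400],None,fx=3.3333,fy=3.2143)])
cv2.imwrite('pics/c7.png',o[:,:,::-1])
E
```

```text
time_s: 13.68
position: [0.4615, 0.0203, 0.0966]
tool_rot: [-1.571, 0.0, -2.87]
wrist_force: [-1.3, -5.8, 8.7]
opening: 0.0147
25.5 y 0.0028 z 0.0076
36.5 y 0.0069 z 0.0145
47.5 y 0.0123 z 0.0204
58.5 y 0.0187 z 0.0253
69.5 y 0.026 z 0.0288
80.5 y 0.0337 z 0.0309
91.5 y 0.0418 z 0.0315
102.5 y 0.0498 z 0.0305
```

View pics/c7.png

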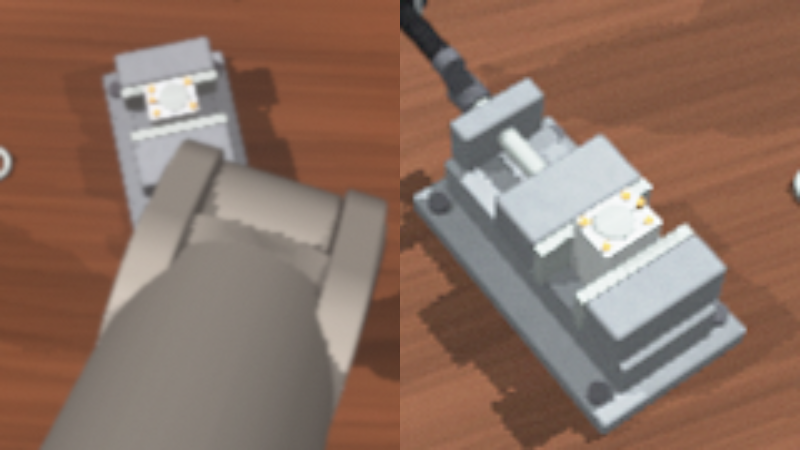

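The carburettor is square and upright, with a few mm of gap left. I'll go on in small steps, watching the force.

```bash
python3 -m jog '[[0,0.0028,0.0076,0,0.01],[0,0.0069,0.0145,0,0.01],[0,0.0123,0.0204,0,0.01],[0,0.0187,0.0253,0,0.01],[0,0.0187,0.0253,0,0.01]]'
python3 -m jog '[[0,0.0035,0.0021,0,0.01],[0,0.0073,0.0035,0,0.01],[0,0.0073,0.0035,0,0.01]]'
```

```text
time_s: 14.4
position: [0.4679, -0.0034, 0.0779]
tool_rot: [-1.571, -0.001, -2.87]
wrist_force: [-7.4, -3.7, 23.7]
opening: 0.0138
time_s: 14.78
position: [0.4688, -0.0067, 0.0709]
tool_rot: [-1.572, -0.0, -2.87]
wrist_force: [-9.2, -4.3, 30.9]
opening: 0.0137
```

```bash
python3 - <<'E'
from h import *
s=grab('scene');t=grab('top')
o=np.hstack([cv2.resize(t[155:245,260:330],None,fx=5,fy=5),cv2.resize(s[170:320,260:390],None,fx=3.4615,fy=3)])
cv2.imwrite('pics/c8.png',o[:,:,::-1])
E
```

```text
(no output)
```

View pics/c8.png

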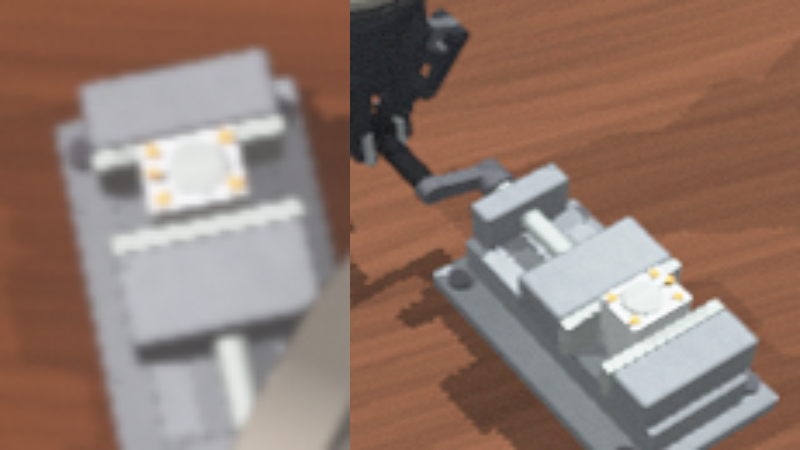

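The gap now looks about 30 mm and the part is square. I'll check the crank arm's angle against the hand and measure the opening.

```bash
python3 - <<'E'
from h import *
y=np.radians(15.2);X=np.array([np.cos(y),np.sin(y)]);Y=np.array([-X[1],X[0]]);o=np.array([.6353,.0791])
def W(x,yy,z): return np.array([*(o+x*X+yy*Y),z])
cr=lambda p:((p[0]-260)*3.4615+350,(p[1]-170)*3)
for f in (40,50,60,70): 
    r=np.radians(f);print(f,[np.round(cr(proj('scene',W(x,-.042*np.sin(r),.075+.042*np.cos(r))))) for x in(-.135,-.155,-.17)])
print('hub',np.round(cr(proj('scene',W(-.135,0,.075)))))
for p in [(97,172),(283,132),(113,238),(303,203)]:
    w=onz('top',260+p[0]/5,155+p[1]/5,.097)[:2]-o;print('jaw edge vise mm',(1000*w@X).round(1),(1000*w@Y).round(1))
p,_=tool();v=-(p[:2]-o)@Y;print('phi',np.degrees(np.arctan2(v,p[2]+.019-.075)),'r',np.hypot(v,p[2]-.056))
print(telemetry.get_state()['wrist_force'])
E
```

```text
40 [array([434., 156.]), array([415., 137.]), array([401., 122.])]
50 [array([427., 165.]), array([408., 145.]), array([394., 130.])]
60 [array([422., 173.]), array([403., 153.]), array([389., 139.])]
70 [array([418., 180.]), array([399., 161.]), array([385., 146.])]
hub [474. 164.]
jaw edge vise mm 34.5 38.8
jaw edge vise mm 34.9 -39.6
jaw edge vise mm 5.3 37.9
jaw edge vise mm 3.3 -41.1
phi 69.09213009966075 r 0.04186960418700897
[-9.49825774 -4.66276294 30.68056411]
```

The handle followed (φ≈69°, r≈42 mm) and the opening is about 30 mm, with about 30 N at the handle. One more small nudge will confirm the stall.

```bash
python3 -m jog '[[0,0.004,0.001,0,0.01],[0,0.004,0.001,0,0.01],[0,0.004,0.001,0,0.01]]'; python3 - <<'E'
from h import *
y=np.radians(15.2);X=np.array([np.cos(y),np.sin(y)]);Y=np.array([-X[1],X[0]]);o=np.array([.6353,.0791])
p,_=tool();v=-(p[:2]-o)@Y;print('phi',np.degrees(np.arctan2(v,p[2]+.019-.075)),'r',np.hypot(v,p[2]-.056))
E
```

```text
time_s: 15.25
position: [0.4692, -0.0079, 0.0671]
tool_rot: [-1.571, -0.0, -2.87]
wrist_force: [-10.5, -6.5, 34.9]
opening: 0.0145
phi 74.63208963717287 r 0.04185974140043194
```

The force is well above the 6–12 N needed, so it is clamped. I'll let go, rise and check.

```bash
python3 -m jog '[[0,-0.003,0,0,0.02],[0,-0.003,0,0,0.04],[0,-0.003,0,0,0.055],[0,-0.003,0,0,0.055],[0,-0.04,0,0,0.055],[0,-0.09,0,0,0.055],[0,-0.14,0,0,0.055],[0,-0.16,0,0,0.055]]'
python3 -m jog '[[0,0,-0.05,0,0.055],[0,0,-0.11,0,0.055],[0,0,-0.17,0,0.055],[0,0,-0.22,0,0.055],[0,0,-0.22,0,0.055],[0,0,-0.22,0,0.055]]'
python3 - <<'E'
from h import *
s=grab('scene','s9.png');t=grab('top','t9.png')
o=np.hstack([cv2.resize(t[155:255,255:335],None,fx=4.5,fy=4.5),cv2.resize(s[170:320,260:390],None,fx=3.3846,fy=3)])
cv2.imwrite('pics/c9.png',o[:,:,::-1])
E
```

```text
time_s: 16.25
position: [0.47, -0.0077, 0.2285]
tool_rot: [-1.572, 0.003, -2.869]
wrist_force: [0.5, -0.1, -0.4]
opening: 0.0551
time_s: 17.0
position: [0.41, 0.2039, 0.2263]
tool_rot: [-1.57, -0.0, -2.869]
wrist_force: [-0.0, -0.9, 0.3]
opening: 0.0554
```

View pics/c9.png

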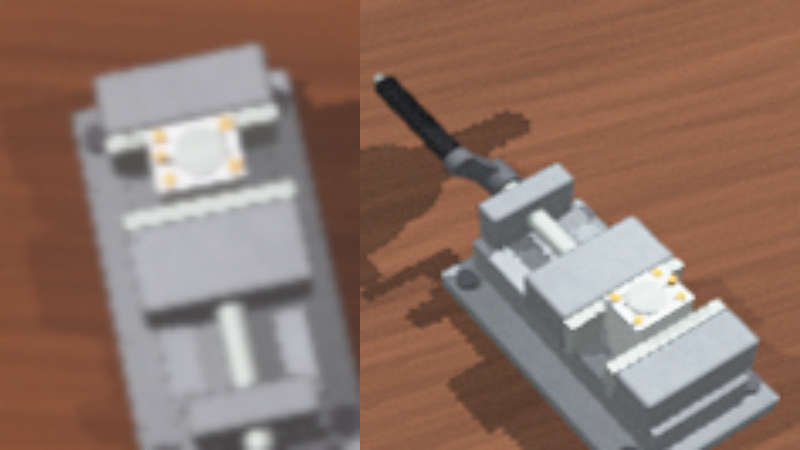

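The crank arm seems to have come back a little on release. I'll quantify that.

```bash
python3 - <<'E'
from h import *
y=np.radians(15.2);X=np.array([np.cos(y),np.sin(y)]);Y=np.array([-X[1],X[0]]);o=np.array([.6353,.0791])
e,d=ray('scene',260+(380-360)/3.3846,170+78/3)
k=((o-.211*X-e[:2])@X)/(d[:2]@X);P=e+k*d;v=-(P[:2]-o)@Y
print('tip phi',np.degrees(np.arctan2(v,P[2]-.075)),'r',np.hypot(v,P[2]-.075),P)
for p in [(107,152),(277,115),(125,218),(295,183)]:
    w=onz('top',255+p[0]/4.5,155+p[1]/4.5,.097)[:2]-o;print('jaw edge vise mm',(1000*w@X).round(1),(1000*w@Y).round(1))
g=o-.183*X
for f in (40,45,50,55,60):
    r=np.radians(f);q=g-.042*np.sin(r)*Y;print(f,'grip tcp',[*q.round(4)],round(.056+.042*np.cos(r),4),'shift',shift([*q,.056+.042*np.cos(r)]))
E
```

```text
tip phi 31.677429036869253 r 0.04042756302521183 [0.43724779 0.0032908  0.10940459]
jaw edge vise mm 36.1 39.8
jaw edge vise mm 36.8 -39.9
jaw edge vise mm 3.5 37.9
jaw edge vise mm 3.1 -41.0
40 grip tcp [np.float64(0.4658), np.float64(0.0051)] 0.0882 shift [ -0.4 138.2 205.9]
45 grip tcp [np.float64(0.4665), np.float64(0.0025)] 0.0857 shift [ -0.4 140.7 208.6]
50 grip tcp [np.float64(0.4671), np.float64(0.0001)] 0.083 shift [ -0.4 143.4 211. ]
55 grip tcp [np.float64(0.4677), np.float64(-0.0021)] 0.0801 shift [ -0.4 146.3 213.3]
60 grip tcp [np.float64(0.4682), np.float64(-0.004)] 0.077 shift [ -0.4 149.4 215.2]
```

The tip shows φ≈32°, about 40° back from where I left it, either from spring-back or from drag while the fingers opened. I'll regrip there, tighten again with force logged, and release without lifting.

```bash
python3 -m jog '[[0,0,0.05,0,0.05],[0,0,0.11,0,0.05],[0,0,0.17,0,0.05],[0,0,0.201,0,0.05],[0,0.04,0.201,0,0.05],[0,0.08,0.201,0,0.05],[0,0.115,0.201,0,0.05],[0,0.135,0.201,0,0.05]]'
python3 -m jog '[[0,0,0,0,0.05],[0,0,0,0,0.03],[0,0,0,0,0.01],[0,0,0,0,0.01],[0,0,0,0,0.01]]' 60
python3 - <<'E'
from h import *
y=np.radians(15.2);X=np.array([np.cos(y),np.sin(y)]);Y=np.array([-X[1],X[0]]);o=np.array([.6353,.0791])
p,_=tool();v=-(p[:2]-o)@Y;print('phi',np.degrees(np.arctan2(v,p[2]+.019-.075)),'r',np.hypot(v,p[2]-.056))
for a0,n,st in((32,4,9),):
    a=np.radians(a0)
    for k in range(1,n+1):
        b=np.radians(a0+st*k);print(a0+st*k,'y',round((np.cos(a)-np.cos(b))*.042,4),'z',round((np.sin(b)-np.sin(a))*.042,4))
E
```

```text
time_s: 18.1
position: [0.4634, 0.0093, 0.0899]
tool_rot: [-1.57, -0.002, -2.871]
wrist_force: [0.1, 0.2, -0.4]
opening: 0.0498
time_s: 18.73
position: [0.4647, 0.0107, 0.0923]
tool_rot: [-1.571, 0.002, -2.869]
wrist_force: [0.1, -3.7, 9.7]
opening: 0.0141
phi 30.3721366487814 r 0.04212231027167525
41 y 0.0039 z 0.0053
50 y 0.0086 z 0.0099
59 y 0.014 z 0.0137
68 y 0.0199 z 0.0167
```

```bash
python3 -m jog '[[0,0.0039,0.0053,0,0.01],[0,0.0039,0.0053,0,0.01]]'
python3 -c "
from h import *
grab('scene','a1.png')"
python3 -m jog '[[0,0.0047,0.0046,0,0.01],[0,0.0047,0.0046,0,0.01]]'
python3 -c "
from h import *
grab('scene','a2.png')"
python3 -m jog '[[0,0.0054,0.0038,0,0.01],[0,0.0054,0.0038,0,0.01]]'
python3 - <<'E'
from h import *
grab('scene','a3.png')
# crank arm motion: template match the arm/hub patch and the moving jaw between frames
def sh(a,b,u,v,w,h):
    A=cv2.imread('pics/'+a,0)[v:v+h,u:u+w].astype(np.float32);B=cv2.imread('pics/'+b,0)[v:v+h,u:u+w].astype(np.float32)
    return np.round(cv2.phaseCorrelate(A,B,cv2.createHanningWindow((w,h),cv2.CV_32F))[0],2)
print('arm',[sh(a,b,275,205,32,32) for a,b in(('s9.png','a1.png'),('a1.png','a2.png'),('a2.png','a3.png'))])
print('jaw',[sh(a,b,305,238,48,48) for a,b in(('s9.png','a1.png'),('a1.png','a2.png'),('a2.png','a3.png'))])
E
```

```text
time_s: 18.98
position: [0.4662, 0.0053, 0.0884]
tool_rot: [-1.571, 0.002, -2.869]
wrist_force: [-2.3, -3.5, 10.7]
opening: 0.0141
time_s: 19.27
position: [0.4674, 0.0009, 0.0838]
tool_rot: [-1.571, 0.002, -2.869]
wrist_force: [-4.6, -3.2, 16.6]
opening: 0.0141
time_s: 19.58
position: [0.4684, -0.0028, 0.0785]
tool_rot: [-1.571, 0.002, -2.869]
wrist_force: [-7.3, -3.7, 23.4]
opening: 0.0141
arm [array([-0.87,  1.06]), array([-1.33,  2.01]), array([-1.25,  1.95])]
jaw [array([0.05, 0.16]), array([0.12, 0.17]), array([-0.05, -0.05])]
```

```bash
python3 -m jog '[[0,0,0,0,0.016],[0,0,0,0,0.022],[0,0,0,0,0.03],[0,0,0,0,0.045]]'
python3 - <<'E'
from h import *
grab('scene','a4.png')
def sh(a,b,u,v,w,h):
    A=cv2.imread('pics/'+a,0)[v:v+h,u:u+w].astype(np.float32);B=cv2.imread('pics/'+b,0)[v:v+h,u:u+w].astype(np.float32)
    return np.round(cv2.phaseCorrelate(A,B,cv2.createHanningWindow((w,h),cv2.CV_32F))[0],2)
for q in ('s9','a1','a2','a3'): print(q,'->a4 arm',sh(q+'.png','a4.png',275,205,32,32))
E
```

```text
time_s: 20.12
position: [0.4682, -0.0019, 0.078]
tool_rot: [-1.571, 0.001, -2.868]
wrist_force: [0.6, -0.4, -0.5]
opening: 0.0449
s9 ->a4 arm [0.12 0.01]
a1 ->a4 arm [ 0.94 -1.06]
a2 ->a4 arm [ 2.79 -3.33]
a3 ->a4 arm [ 4.27 -6.15]
```

```bash
python3 -m jog '[[0,0,0,0,0.055],[0,-0.04,0,0,0.055],[0,-0.09,0,0,0.055],[0,-0.14,0,0,0.055],[0,-0.15,-0.05,0,0.055],[0,-0.15,-0.11,0,0.055],[0,-0.15,-0.17,0,0.055],[0,-0.15,-0.22,0,0.055]]'
python3 - <<'E'
from h import *
s=grab('scene','a5.png');t=grab('top','b5.png')
def sh(a,b,u,v,w,h):
    A=cv2.imread('pics/'+a,0)[v:v+h,u:u+w].astype(np.float32);B=cv2.imread('pics/'+b,0)[v:v+h,u:u+w].astype(np.float32)
    return np.round(cv2.phaseCorrelate(A,B,cv2.createHanningWindow((w,h),cv2.CV_32F))[0],2)
for q in ('s9','a1','a2','a3','a4'): print(q,'->a5 arm',sh(q+'.png','a5.png',275,205,32,32))
print('scene moving jaw s9->a5',sh('s9.png','a5.png',305,238,48,48),'top jaw t9->b5',sh('t9.png','b5.png',272,190,64,40), 'top carb',sh('t9.png','b5.png',282,170,40,30))
E
```

```text
time_s: 21.18
position: [0.4076, 0.2117, 0.2277]
tool_rot: [-1.572, 0.0, -2.868]
wrist_force: [1.7, -0.1, -0.3]
opening: 0.055
s9 ->a5 arm [ 0.16 -0.35]
a1 ->a5 arm [ 0.67 -1.57]
a2 ->a5 arm [ 2.87 -3.6 ]
a3 ->a5 arm [ 3.16 -6.77]
a4 ->a5 arm [-0.18 -0.25]
scene moving jaw s9->a5 [0.05 0.03] top jaw t9->b5 [ 0.05 -0.03] top carb [-0.01 -0.05]
```

The handle springs back to the same point from both 75° and 59°. That fits elastic take-up held by screw friction, but it doesn't prove the clamp force. I'll test it directly by gripping the part lightly above the jaws and tugging it up 1–2 mm.

```bash
python3 -m jog '[[-0.05,0,0.045,0,0.055],[-0.1,0,0.09,0,0.055],[-0.15,0,0.135,0,0.055],[-0.2,0,0.18,0,0.055],[-0.205,0,0.188,0,0.055],[-0.205,0,0.188,0,0.055],[-0.205,0,0.188,0,0.055]]'
python3 -c "
from h import *
print(shift([.6554,.0854,.102]))"
```

```text
time_s: 22.15
position: [0.6562, 0.0833, 0.2272]
tool_rot: [-1.571, -0.001, -2.87]
wrist_force: [0.2, 0.0, 0.0]
opening: 0.0547
[ 1.000e-01  1.252e+02 -2.300e+00]
```

```bash
python3 -m jog '[[0,0.04,-0.002,0,0.055],[0,0.08,-0.002,0,0.055],[0,0.11,-0.002,0,0.055],[0,0.125,-0.002,0,0.055],[0,0.125,-0.002,0,0.055],[0,0.125,-0.002,0,0.035],[0,0.125,-0.002,0,0.035],[0,0.125,-0.002,0,0.035]]' 30
python3 -m jog '[[0,0,0,0,0.035],[0,0,0,0,0.035]]'
python3 -m jog '[[0,-0.0007,0,0,0.035],[0,-0.0015,0,0,0.035],[0,-0.0015,0,0,0.035]]'
```

```text
time_s: 23.15
position: [0.6566, 0.0857, 0.1039]
tool_rot: [-1.571, 0.002, -2.869]
wrist_force: [-3.1, 0.2, 8.0]
opening: 0.039
time_s: 23.4
position: [0.6566, 0.0857, 0.1039]
tool_rot: [-1.571, 0.002, -2.869]
wrist_force: [-3.3, 0.3, 7.2]
opening: 0.0391
time_s: 23.78
position: [0.6566, 0.0857, 0.104]
tool_rot: [-1.57, 0.001, -2.869]
wrist_force: [6.2, -0.0, -8.7]
opening: 0.0389
```

```bash
python3 -m jog '[[0,-0.0007,0,0,0.035],[0,-0.0015,0,0,0.035],[0,-0.0015,0,0,0.035]]'
```

```text
time_s: 24.15
position: [0.6565, 0.0857, 0.1041]
tool_rot: [-1.569, 0.0, -2.869]
wrist_force: [14.7, -1.0, -29.0]
opening: 0.0386
```

The part withstands a 29 N upward pull with 0.1 mm of movement, so it is clamped firmly. I'll relax, release and clear.

```bash
python3 -m jog '[[0,0.0015,0,0,0.035],[0,0.002,0,0,0.038],[0,0.002,0,0,0.046],[0,0.002,0,0,0.058],[0,0.002,0,0,0.058],[0,-0.04,0,0,0.058],[0,-0.08,0,0,0.058],[0,-0.12,0,0,0.058]]'
python3 -m jog '[[0.06,0,-0.05,0,0.058],[0.12,0,-0.1,0,0.058],[0.18,0,-0.15,0,0.058],[0.2,0,-0.2,0,0.058],[0.2,0,-0.2,0,0.058],[0.2,0,-0.2,0,0.058]]'
python3 - <<'E'
from h import *
s=grab('scene','s10.png');t=grab('top','t10.png')
def sh(a,b,u,v,w,h):
    A=cv2.imread('pics/'+a,0)[v:v+h,u:u+w].astype(np.float32);B=cv2.imread('pics/'+b,0)[v:v+h,u:u+w].astype(np.float32)
    return np.round(cv2.phaseCorrelate(A,B,cv2.createHanningWindow((w,h),cv2.CV_32F))[0],2)
print('arm',sh('a5.png','s10.png',275,205,32,32),'top carb',sh('b5.png','t10.png',282,170,40,30),'scene carb',sh('a5.png','s10.png',325,250,48,40))
o=np.hstack([cv2.resize(t[155:255,255:335],None,fx=4.5,fy=4.5),cv2.resize(s,(440,450))])
cv2.imwrite('pics/c10.png',o[:,:,::-1])
E
```

```text
time_s: 25.15
position: [0.6559, 0.0854, 0.2267]
tool_rot: [-1.571, -0.0, -2.869]
wrist_force: [0.6, -0.2, 0.6]
opening: 0.0581
time_s: 25.9
position: [0.4069, 0.2268, 0.2252]
tool_rot: [-1.573, -0.001, -2.863]
wrist_force: [-0.4, 0.0, -0.4]
opening: 0.0581
arm [-0.27  0.02] top carb [-0.05  0.14] scene carb [-0.06  0.01]
```

View pics/c10.png

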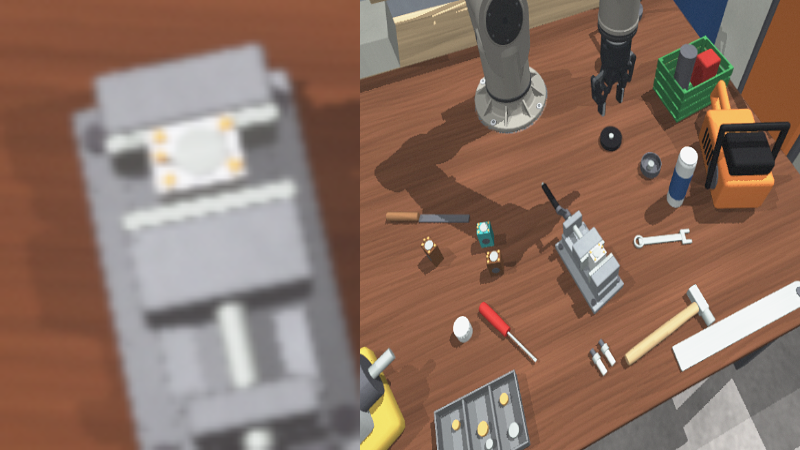

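The part is square and upright in the jaws and unmoved by the tug test. The bystanders are in place and the robot is clear, so I'm handing in.

```bash
python3 -c "
from h import *
print(manip.sign_off())"
```

```text
the job is handed in; nothing more can be done
None
```

The carburettor body is clamped upright in the vise, midway along the jaws with its bored faces towards them. I handed the job in at about 26 s of the 72 s limit; no verdict was reported.

**What I did:** I picked the silver block, not the brown or turquoise look-alikes, and stood it on the vise bed. I then turned the crank clockwise about 1¼ turns until it stalled and let go.

**Last checks:**
- **Clamping:** I gripped the part lightly above the jaws and pulled up with about 29 N; it moved only about 0.1 mm. This is indirect evidence, as I could not read the clamping force itself.
- **Position:** the last pictures show the part square and upright, and neither it nor the crank had moved after the tug. The bystanders look to be in their places (judged by eye), and the robot is clear.

**Checks that disagreed:**
- **Crank spring-back:** the crank sprang back about 40° when I let go. I tightened it a second time and it returned to the same angle, so I take this as elastic take-up; the tug test above was made after it.
- **Jaw opening:** my image estimates were about 30 mm while turning and 33 mm afterwards. I put most of that difference down to measurement error.

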